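# One full turn of the fossil's inspection turntable

### The job

Show the coiled fossil from all sides: by its upright crank knob, give the turntable that carries the fossil one full turn anticlockwise (seen from above), smoothly and without flinging it, so that the knob ends back at the pointer tab on the base where it began. Keep the fossil lying at the middle of the disc, do not turn the other turntable, and let go at the end.

Things in the scene. Friction and masses are not known exactly. Their poses are not given: they have to be found in the camera images.
- survey_base: White round fixed base, 190 mm across, of the turntable that carries the fossil. Origin: on the disc's vertical turning axis, at bench level. Its x axis points (level) along its pointer tab, a 14 mm wide, 20 mm high tongue with a black line that sticks out to 125 mm from the axis. z up. Base may stand at any yaw. A dark steel disc with white ticks, 180 mm across, turns on it; disc's top face is 40 mm above the bench.
- survey_disc (a joint): Angle of the disc of that turntable on its base, rad, growing anticlockwise seen from above, counted on over whole turns with no stop. 0: the crank knob is in line with the pointer tab; it starts within 0.1 of 0. One full turn anticlockwise reads 6.28. Turns with light friction (about 1 N at the knob) and stays where it is left.
- survey_knob (a point): Crank knob of that turntable: an upright white plastic cylinder, 20 mm in diameter, 52 mm tall (top 6 mm is a cap 23 mm across), standing near the rim of the disc with its axis 72 mm from the disc's turning axis. Underside 44 mm, top 96 mm above the bench; this point is on its axis, 80 mm above the bench. It spins freely on its own vertical spindle, so a hand holding it need not turn as it goes round. About 1 N moves it.
- fossil_center (a point): The coiled (spiral) brown fossil, a flat round stone 46 mm across and about 16 mm high, lying loose at the middle of the disc, about 80 g; the point is its centre, 48 mm above the bench.
- spare_knob (a point): The like crank knob (same sizes) of the other, identical turntable, which carries a small open glass dish instead of a fossil, and may have its knob anywhere round its base. To be left alone.

How it is judged:
On the way:
1. the fossil's turntable has been turned half round, anticlockwise (value of joint survey_disc above 3.1416 rad).
At the end, for the whole second after the job is handed in: The fossil's disc stands one full turn anticlockwise from the pointer tab (joint 6.28, within 0.26 rad or 15 degrees) and is at rest; the fossil lies on the disc, its centre within 20 mm of the turning axis; the other turntable's knob is within 20 mm of where it began (value of joint survey_disc between 6.023 and 6.543 rad and velocity of joint survey_disc between -0.05 and 0.05 rad/s and horizontal distance between fossil_center and survey_base below 0.02 m and height (world z) of fossil_center above 0.04 m and distance of spare_knob from where it was at the start of the episode below 0.02 m); the robot touches nothing.
It fails at once if the disc is flung round faster than 4 rad/s (velocity of joint survey_disc above 4 rad/s or velocity of joint survey_disc below -4 rad/s).
It fails at once if the other turntable is turned (its knob moves 20 mm or more) (distance of spare_knob from where it was at the start of the episode above 0.02 m).
It fails at once if the fossil is knocked off the disc (height (world z) of fossil_center below 0.035 m).
It also fails if it takes over 54 s, if anything falls off the work surface, if the arm or the gripper's body presses on something with over 40 N, if the wrist force passes 120 N, or if a joint passes its speed limit or range.

### The arm

A 6-joint arm with a two-finger parallel gripper is mounted at the origin on the work surface. World frame = base frame: x ahead of the robot, y to its left, z up, the work surface at z = 0. Lengths are in m, angles in rad, forces in N, time in s.
With the tool pointing down it reaches from about 0.2 to 0.875 m from the base axis. Payload 3.4 kg.
Tool frame: the origin (TCP) lies between the finger pads; the fingertips stand 25 mm ahead of it and the grasp point (between the pads) lies 6 mm ahead of it (r.nose_length is the z of the fingertips in the tool frame, in m); z points along the fingers, x is the direction in which the jaws open and shut, and the axes are right-handed (so a half turn about z gives the same grasp; the last joint's range is limited). The gripper opens to 94 mm and grips with 3 to 60 N. Pads are 16 mm wide; open, the fingers measure 119 mm over their backs; the gripper's body (75 mm by 177 mm) begins 78 mm behind the grasp point.
Start: joints at [1.225, 0.276, 1.505, -0, 1.361, -0.121], TCP at [0.128, 0.561, 0.23] pointing down, gripper open.
Joint ranges: [-2.89, 2.89], [-0.75, 2.08], [0.22, 2.7], [-1.18, 4.32], [0.11, 2.71], [-2.7, 2.7]. Speed limits (rad/s): [2.57, 2.57, 3.14, 3.14, 3.14, 3.14].

### API

Orientations are given as a unit quaternion [w, x, y, z].
In Python, from plant import r, gripper_to, inverse_kinematics, vision, models, telemetry gives the robot as it stands. Calls block until the motion is done:
- r.move_to(position, orientation): joint-space move of the TCP to a pose.
- r.move_l(position, rot=None, vel=0.15, guard=None): straight line of the TCP; rot=None keeps the orientation; vel is the mean speed in m/s. With guard (N) it stops when the force on the tool has changed by that much, and returns True; else False.
- r.movej(angles): joint-space move.
- gripper_to(opening, f_grip=None): finger opening in m; f_grip is the grip in N (None keeps the last); returns when the fingers have stopped.
- r.hold(seconds).
- inverse_kinematics(position, orientation): joint angles nearest the present ones, or None.
- vision.snapshot(name): name is "scene" or "top"; returns the picture (420x560x3 uint8, red, green, blue); there is no depth.
- vision.get_calibration(name): a dict with "fx", "fy", "cx", "cy" (pixels), "D" ([k1, k2, p1, p2, k3] as OpenCV has them; the pictures are not rectified), "position" and "orientation" of the camera in the world. Camera axes: x right, y down, z forward; pixel columns grow to the right and rows downward; lengths in m; the calibration is good to about 2 mm. A picture is of the moment at which its call begins. get_calibration takes no time and is no camera call.
A pose or a line that the arm cannot do raises r.PlanningError and nothing moves.
- r.sign_off(): hands the job in, once; it reports no verdict.
Trained networks look in the newest picture that a camera, given by its name, has taken for a name from the list of things; names that differ only in an ending like _2 or _b are one class to them, and where a whole thing is asked for, a point or a joint stands for the part that bears it (a point fixed in the world has none). Each returns a list of dicts, best first, with "score" (0 to 1); they miss things now and then, are a little off and sometimes report something else, mostly with a low value. They report only what shows in the picture. A call takes as long as a camera call.
- models.boxes_of(thing, camera): "at" ([x, y, z] in m, in world coordinates, good to about 4 mm: the middle of the surface that is visible of it).
- models.regions_of(thing, camera): "pixels" (420x560 bool, what is visible of it).
- models.mark_of(thing, camera): "at" ([x, y, z] in m, in world coordinates, good to about 4 mm: a listed point, or the origin of a listed thing).
Readings, each from a call of its own:
- telemetry.current_t(): time.
- telemetry.current_joints(): joint angles.
- telemetry.current_dq(): joint speeds.
- telemetry.current_joint_efforts(): joint torques, N m.
- telemetry.current_ee_pos(): TCP position.
- telemetry.current_tool_rot(): TCP orientation.
- telemetry.current_wrist_force(): force on the tool from outside, world axes, zero at the start.
- telemetry.current_torque(): the same for the moment, N m.
- telemetry.current_opening(): finger opening in m.
Only numpy, scipy, OpenCV 4.12 (cv2) and the standard library are available. Lean on these libraries where they do the work, as an engineer would, in place of code of your own. Each camera call takes 0.05 s, during which the arm holds its last target.

## Working session

There is one attempt and no reset: what is moved stays moved. The work goes in short steps, each a Python script; the robot and the scene stay as the last script left them, time stands still between calls to the robot, and variables do not carry over. Pictures are saved under pics/ and viewed, and the job is handed in when it is done.

```bash
mkdir -p pics; ls; python3 - <<'E'
from plant import r, vision, models, telemetry
import cv2
for c in ("scene","top"):
    im=vision.snapshot(c); cv2.imwrite(f"pics/{c}0.png",im[:,:,::-1])
    print(c,vision.get_calibration(c))
    for t in ("survey_base","survey_knob","fossil_center","spare_knob"):
        print(t,[(x["score"],x["at"]) for x in models.mark_of(t,c)][:4])
print(telemetry.current_t(),telemetry.current_tool_rot(),telemetry.current_opening())
E
```

```text
pics
scene {'fx': 386.14333062655396, 'fy': 386.14333062655396, 'cx': 276.23434001370936, 'cy': 211.03220494396197, 'D': array([-0.08523644,  0.        ,  0.        ,  0.        ,  0.        ]), 'position': array([0.78444665, 0.33416008, 0.67960129]), 'orientation': array([-0.09128601,  0.31687015,  0.90531847, -0.26769132])}
survey_base [(0.87, [0.5386, 0.2108, -0.0028])]
survey_knob [(0.73, [0.4825, 0.1639, 0.0765])]
fossil_center [(0.91, [0.5421, 0.2096, 0.045])]
spare_knob [(0.69, [0.5462, -0.1287, 0.0801])]
top {'fx': 511.13487128650866, 'fy': 511.13487128650866, 'cx': 281.2809307884142, 'cy': 204.46381533888746, 'D': array([-0.04216575,  0.        ,  0.        ,  0.        ,  0.        ]), 'position': array([0.43537036, 0.00968732, 0.90811756]), 'orientation': array([-0.0540876 ,  0.7103465 , -0.69983699,  0.05206315])}
survey_base [(0.76, [0.5338, 0.2087, 0.0035])]
survey_knob [(0.74, [0.4804, 0.1612, 0.0791])]
fossil_center [(0.84, [0.5391, 0.2129, 0.0494])]
spare_knob [(0.53, [0.5449, -0.1309, 0.0799])]
0.5 [-2.65436832e-06  7.81938944e-01  6.23355026e-01  1.09598739e-05] 0.09380680564170425
```

View pics/scene0.png

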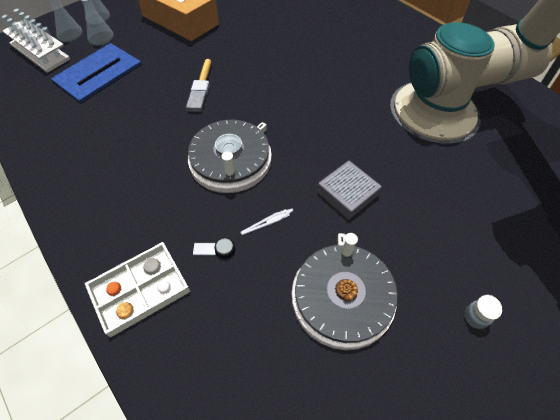

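View pics/top0.png

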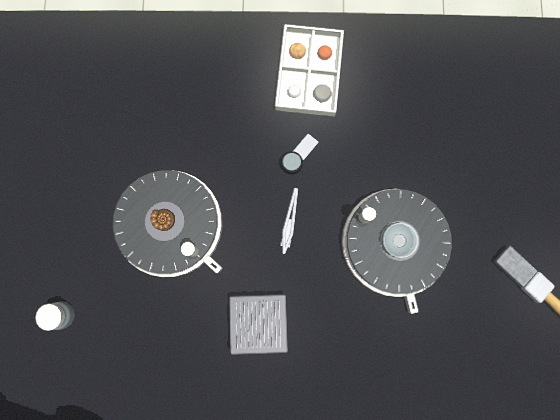

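The top view shows the fossil turntable at about (167,223), with its knob at (188,248) and its tab at (212,264). The glass-dish table at (398,242) must be left alone. Next I'll refine the axis and tab yaw by overlaying the model on the pictures.

```bash
cat > h.py <<'E'
import numpy as np, cv2
from scipy.spatial.transform import Rotation as R
def proj(cal,P):
    q=cal["orientation"]; Rw=R.from_quat([q[1],q[2],q[3],q[0]]).as_matrix()
    Rc=Rw.T; t=-Rc@cal["position"]
    K=np.array([[cal["fx"],0,cal["cx"]],[0,cal["fy"],cal["cy"]],[0,0,1]])
    return cv2.projectPoints(np.asarray(P,float).reshape(-1,3),cv2.Rodrigues(Rc)[0],t,K,np.asarray(cal["D"]))[0][:,0]
def overlay(im,cal,c,yaw,kn,fn,box,s=5):
    x0,y0,x1,y1=box
    big=cv2.resize(im[y0:y1,x0:x1,::-1].copy(),None,fx=s,fy=s,interpolation=cv2.INTER_CUBIC)
    def dr(P,col,closed=True):
        p=((proj(cal,P)-[x0,y0]+.5)*s).astype(int); cv2.polylines(big,[p.reshape(-1,1,2)],closed,col,1)
    a=np.linspace(0,2*np.pi,90)
    circ=lambda x,y,rr,z: np.c_[x+rr*np.cos(a),y+rr*np.sin(a),0*a+z]
    dr(circ(*c,.09,.04),(0,255,0)); dr(circ(*c,.003,.04),(0,255,0))
    u=np.array([np.cos(yaw),np.sin(yaw)]); v=np.array([-u[1],u[0]])
    dr([[*(np.array(c)+u*d+v*w),.02] for d,w in((.095,.007),(.125,.007),(.125,-.007),(.095,-.007))],(0,0,255))
    dr(circ(*kn,.0115,.096),(255,0,255))
    cv2.imwrite(fn,big)
E
python3 - <<'E'
import cv2,numpy as np
from h import *
from plant import vision
c=(.5365,.210); kn=(.4815,.1625); yaw=np.arctan2(-.0475,-.055)
for n,box in(("top",(100,155,240,290)),("scene",(280,220,410,355))):
    im=cv2.imread(f"pics/{n}0.png")[:,:,::-1]
    overlay(im,vision.get_calibration(n),c,yaw,kn,f"pics/{n}_ov1.png",box,4)
print(yaw)
E
```

```text
-2.429235055495464
```

View pics/top_ov1.png

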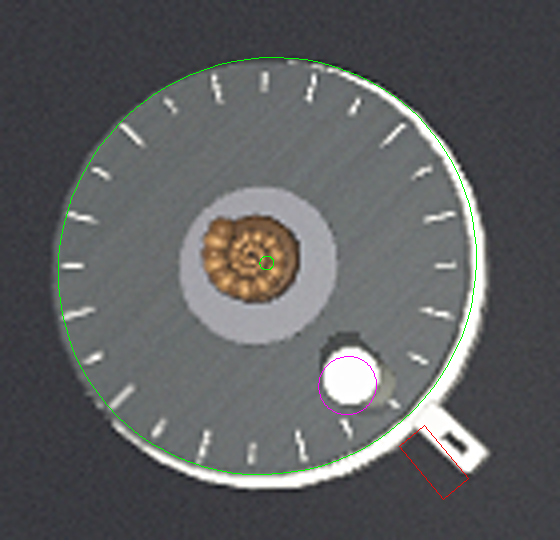

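View pics/scene_ov1.png

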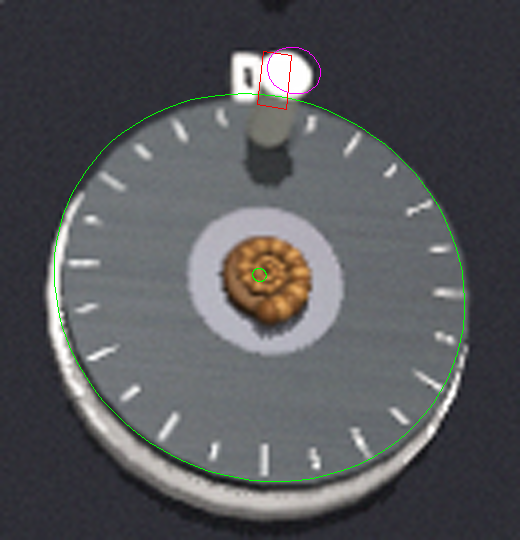

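```bash
python3 - <<'E'
import cv2,numpy as np
from h import *
from plant import vision
from scipy.optimize import least_squares
obs={}
for n,box in(("top",(100,155,240,290)),("scene",(280,220,410,355))):
    im=cv2.imread(f"pics/{n}0.png"); x0,y0,x1,y1=box
    g=im[y0:y1,x0:x1].astype(int)
    # light-grey pad: brightness between disc and white
    m=((g.min(2)>125)&(g.max(2)<200)).astype(np.uint8)
    k,lab,st,ce=cv2.connectedComponentsWithStats(m)
    i=1+np.argmax(st[1:,4]); mm=(lab==i).astype(np.uint8)
    ct=max(cv2.findContours(mm,0,cv2.CHAIN_APPROX_NONE)[0],key=len)
    e=cv2.fitEllipse(cv2.convexHull(ct)); print(n,st[i],e)
    obs[n]=np.array(e[0])+[x0,y0]
    w=((g.min(2)>210)).astype(np.uint8)
    k,lab,st,ce=cv2.connectedComponentsWithStats(w)
    for j in range(1,k):
        if st[j,4]>40: print(" white",st[j],ce[j]+[x0,y0])
def solve(names,z,ob):
    f=lambda p: np.concatenate([(proj(vision.get_calibration(n),[[p[0],p[1],z]])[0]-ob[n]) for n in names])
    s=least_squares(f,[.53,.21]); return s.x,s.fun
for ns in(["top"],["scene"],["top","scene"]): print(ns,solve(ns,.04,obs))
E
```

```text
top [ 45  47  40  39 785] ((64.10317993164062, 65.89722442626953), (38.8479118347168, 40.185455322265625), 44.7104606628418)
 white [ 36  18  85 104 582] [200.32646048 244.78350515]
 white [ 81  87  14  14 152] [187.29605263 248.58552632]
scene [ 47  52  39  37 707] ((65.83171844482422, 69.73494720458984), (36.11882019042969, 39.99848556518555), 118.42345428466797)
 white [ 59  13  19  12 165] [347.70909091 238.3030303 ]
 white [12 56  9 43 87] [294.63218391 297.04597701]
['top'] (array([0.53533168, 0.21356762]), array([0., 0.]))
['scene'] (array([0.53641552, 0.21366719]), array([ 0.00000000e+00, -5.68434189e-14]))
['top', 'scene'] (array([0.53582695, 0.21360714]), array([-0.00889026, -0.28735728,  0.21873538, -0.22472591]))
```

```bash
python3 - <<'E'
import numpy as np
from h import *
from plant import vision, inverse_kinematics
from scipy.optimize import least_squares
def solve(obs,z):
    f=lambda p: np.concatenate([proj(vision.get_calibration(n),[[p[0],p[1],z]])[0]-o for n,o in obs])
    return least_squares(f,[.53,.21]).x
c=np.array([.5358,.2136])
for nm,o,z in(("knob t",[("top",(187.3,248.6))],.096),("knob s",[("scene",(352.4,238.5))],.096),("tab",[("top",(218.8,270.8))],.02),("tab s",[("scene",(341.2,239))],.02)):
    p=solve(o,z); d=p-c; print(nm,p,np.hypot(*d),np.arctan2(d[1],d[0]))
im=__import__("cv2").imread("pics/top0.png")[:,:,::-1]
yaw=-2.48; kn=c+.072*np.array([np.cos(yaw),np.sin(yaw)])
for n,box in(("top",(100,155,240,290)),("scene",(280,220,410,355))):
    im=cv2.imread(f"pics/{n}0.png")[:,:,::-1]
    overlay(im,vision.get_calibration(n),c,yaw,kn,f"pics/{n}_ov2.png",box,4)
# reach check
for j in np.arange(-np.pi,np.pi,np.pi/6):
  ok=[]
  for a in yaw+np.arange(0,6.4,.4):
    q=R.from_matrix(np.c_[[np.cos(j),np.sin(j),0],[np.sin(j),-np.cos(j),0],[0,0,-1]]).as_quat()
    s=inverse_kinematics([*(c+.072*np.array([np.cos(a),np.sin(a)])),.078],[q[3],*q[:3]])
    ok.append(None if s is None else s[5])
  print(round(j,2),sum(x is None for x in ok),[round(float(x),1) for x in ok if x is not None][::5])
E
```

```text
knob t [0.4851548  0.16124579] 0.07284160534633283 -2.339603614005653
knob s [0.48429898 0.16382371] 0.07162426267723808 -2.3732226089823834
tab [0.45242154 0.11935046] 0.1258369731720504 -2.2950693459422835
tab s [0.46306935 0.12871093] 0.11178506938322141 -2.279209247905413
-3.14 16 []
-2.62 16 []
-2.09 0 [2.3, 2.3, 2.5, 2.3]
-1.57 0 [1.8, 1.8, 1.9, 1.8]
-1.05 0 [1.3, 1.2, 1.4, 1.3]
-0.52 0 [0.7, 0.7, 0.9, 0.8]
-0.0 0 [0.2, 0.2, 0.4, 0.2]
0.52 0 [-0.3, -0.3, -0.2, -0.3]
1.05 0 [-0.8, -0.9, -0.7, -0.8]
1.57 0 [-1.4, -1.4, -1.2, -1.3]
2.09 0 [-1.9, -1.9, -1.7, -1.9]
2.62 0 [-2.4, -2.4, -2.2, -2.4]
```

View pics/top_ov2.png

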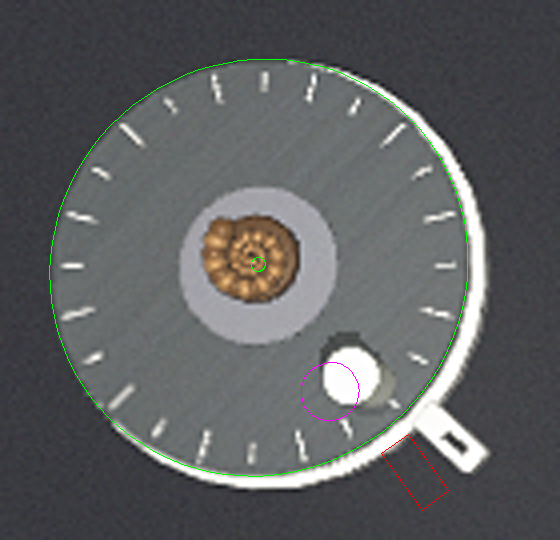

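View pics/scene_ov2.png

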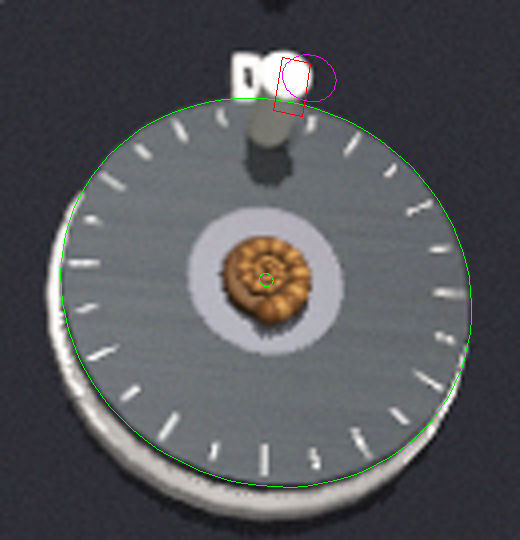

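Both overlays now fit the axis at (0.536, 0.214). The tab yaw comes out at about -2.295 and the knob at about -2.355, which puts the joint at about -0.06, inside its stated range. Next I'll grasp the knob with the jaws tangential.

```bash
cat >> h.py <<'E'
C=np.array([.5358,.2136]); TAB=-2.295; K0=-2.355
j=K0+np.pi/2
_q=R.from_matrix(np.c_[[np.cos(j),np.sin(j),0],[np.sin(j),-np.cos(j),0],[0,0,-1]]).as_quat()
Q=[_q[3],*_q[:3]]
pt=lambda a,z=.078,rr=.072,c=C:[*(c+rr*np.array([np.cos(a),np.sin(a)])),z]
E
python3 - <<'E'
from h import *
from plant import r,gripper_to,vision,telemetry as t
gripper_to(.055,8)
r.move_to(pt(K0,.2),Q)
f0=t.current_wrist_force()
print(r.move_l(pt(K0),vel=.1,guard=4))
print(t.current_ee_pos(),f0,t.current_wrist_force())
gripper_to(.0,8); print(t.current_opening(),t.current_wrist_force(),t.current_ee_pos(),t.current_t())
for n in("top","scene"): cv2.imwrite(f"pics/{n}1.png",vision.snapshot(n)[:,:,::-1])
E
```

```text
False
[0.4854815  0.16275932 0.07856687] [-0.68758195 -0.48495765 -0.30470485] [-0.80646335 -0.36509564 -0.21130053]
0.022175607457409034 [ 0.75724496 -0.81912074  1.85662051] [0.48512704 0.16259403 0.07812631] 5.175
```

View pics/scene1.png

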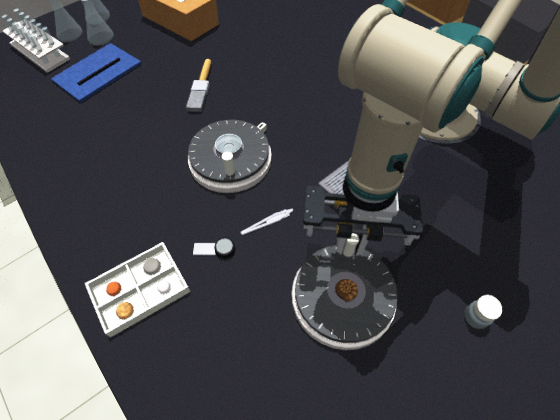

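The knob sits between the pads at an opening of 22 mm. I'll crank in short chords and watch the radial force as it goes.

```bash
cat > crank.py <<'E'
from h import *
from plant import r,telemetry as t
def crank(a,aend,dr=0.,step=np.radians(12),vel=.06,log=True):
    while a<aend-1e-6:
        a=min(a+step,aend)
        # half-sagitta allowance so chords straddle the circle
        r.move_l(pt(a,.078,.072+dr),vel=vel)
        f=np.array(t.current_wrist_force()); u=np.array([np.cos(a),np.sin(a)])
        fr=f[:2]@u; ft=f[:2]@[-u[1],u[0]]
        dr=float(np.clip(dr+1e-4*fr,-.005,.005))
        p=np.array(t.current_ee_pos())[:2]-C
        if log: print(round(a-TAB,2),"fr %.1f ft %.1f fz %.1f dr %.1fmm rad %.1f t %.1f"%(fr,ft,f[2],dr*1e3,1e3*np.hypot(*p),t.current_t()))
        if np.linalg.norm(f)>30: print("high force"); break
    return a,dr
E
python3 - <<'E'
from crank import *
print(crank(K0,K0+np.radians(48)))
E
```

```text
0.15 fr 1.1 ft 0.9 fz 2.7 dr 0.1mm rad 72.1 t 5.7
0.36 fr 3.7 ft 0.7 fz 3.5 dr 0.5mm rad 72.4 t 6.1
0.57 fr 2.8 ft -0.6 fz 4.0 dr 0.8mm rad 72.6 t 6.5
0.78 fr 2.3 ft 0.7 fz 3.3 dr 1.0mm rad 72.8 t 6.9
(np.float64(-1.5172419590427217), 0.0010016980873578706)
```

```bash
python3 - <<'E'
from crank import *
from plant import vision
a,dr=crank(-1.51724196,TAB+np.pi+.2,.001)
print(a,dr)
for n in("top","scene"): cv2.imwrite(f"pics/{n}2.png",vision.snapshot(n)[:,:,::-1])
E
```

```text
0.99 fr 2.2 ft 1.0 fz 4.1 dr 1.2mm rad 73.0 t 7.3
1.2 fr 2.6 ft 0.1 fz 4.0 dr 1.5mm rad 73.1 t 7.7
1.41 fr 2.2 ft -0.4 fz 4.0 dr 1.7mm rad 73.2 t 8.1
1.62 fr 1.4 ft 0.3 fz 5.7 dr 1.8mm rad 73.4 t 8.5
1.82 fr 1.3 ft -0.1 fz 4.7 dr 2.0mm rad 73.3 t 8.9
2.03 fr 0.2 ft 1.0 fz 5.3 dr 2.0mm rad 73.2 t 9.3
2.24 fr 0.2 ft 0.8 fz 6.7 dr 2.0mm rad 73.1 t 9.7
2.45 fr -0.7 ft 0.6 fz 5.2 dr 1.9mm rad 72.9 t 10.1
2.66 fr -0.8 ft 0.5 fz 7.6 dr 1.9mm rad 72.7 t 10.5
2.87 fr -2.0 ft 1.1 fz 6.8 dr 1.7mm rad 72.4 t 10.9
3.08 fr -2.5 ft 0.8 fz 6.8 dr 1.4mm rad 72.2 t 11.4
3.29 fr -3.3 ft -0.1 fz 6.9 dr 1.1mm rad 71.9 t 11.8
3.34 fr -2.7 ft 0.7 fz 7.4 dr 0.8mm rad 71.9 t 12.0
1.0465926535897931 0.0008048911404646467
```

View pics/scene2.png

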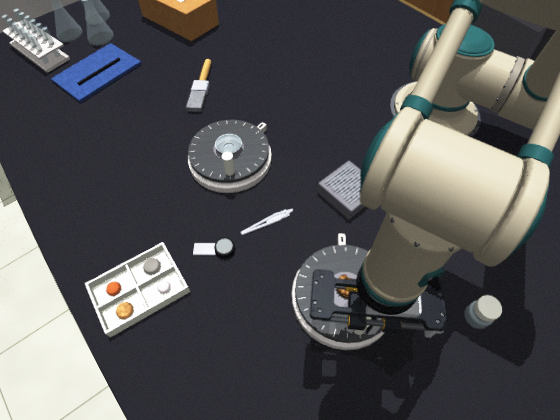

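View pics/top2.png

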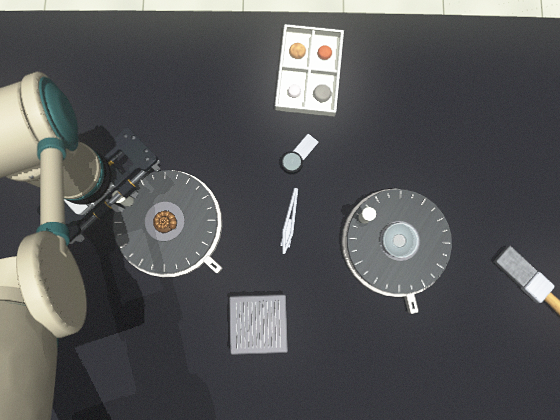

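The disc is following: the knob is at about (128,195) in the top view, opposite the tab, and the fossil is still in the middle at (165,221). I'll carry on to the tab.

```bash
python3 - <<'E'
from crank import *
from plant import vision,models
a,dr=crank(1.04659265,TAB+2*np.pi,.0008)
print(a,dr); r.hold(.3)
im=vision.snapshot("top");cv2.imwrite("pics/top3.png",im[:,:,::-1])
im=vision.snapshot("scene");cv2.imwrite("pics/scene3.png",im[:,:,::-1])
print(t.current_wrist_force(),t.current_ee_pos(),t.current_t())
E
```

```text
3.55 fr -3.9 ft -0.8 fz 6.7 dr 0.4mm rad 71.6 t 12.5
3.76 fr -2.4 ft 0.4 fz 6.1 dr 0.2mm rad 71.3 t 12.9
3.97 fr -2.9 ft 0.0 fz 7.1 dr -0.1mm rad 71.1 t 13.3
4.18 fr -4.5 ft 0.1 fz 6.6 dr -0.6mm rad 71.0 t 13.7
4.39 fr -4.7 ft -0.1 fz 5.1 dr -1.0mm rad 70.9 t 14.1
4.6 fr -4.9 ft -0.2 fz 5.8 dr -1.5mm rad 70.8 t 14.5
4.81 fr -3.1 ft -0.1 fz 5.7 dr -1.8mm rad 70.8 t 14.9
5.02 fr -1.8 ft 0.3 fz 6.5 dr -2.0mm rad 70.8 t 15.3
5.23 fr -2.2 ft 0.8 fz 4.9 dr -2.2mm rad 70.9 t 15.7
5.44 fr -1.8 ft 0.2 fz 6.5 dr -2.4mm rad 71.0 t 16.1
5.65 fr -1.5 ft 0.4 fz 7.2 dr -2.6mm rad 71.2 t 16.5
5.85 fr 0.1 ft 0.5 fz 6.4 dr -2.6mm rad 71.4 t 16.9
6.06 fr 0.5 ft 0.1 fz 7.5 dr -2.5mm rad 71.6 t 17.3
6.27 fr 1.7 ft -0.3 fz 7.9 dr -2.3mm rad 71.9 t 17.7
6.28 fr 0.6 ft 0.1 fz 9.0 dr -2.3mm rad 71.9 t 17.9
3.9881853071795863 -0.0022890140848594014
[-0.49541168 -1.21024073  8.30219581] [0.48695742 0.16087204 0.07796399] 18.3167
```

View pics/scene3.png

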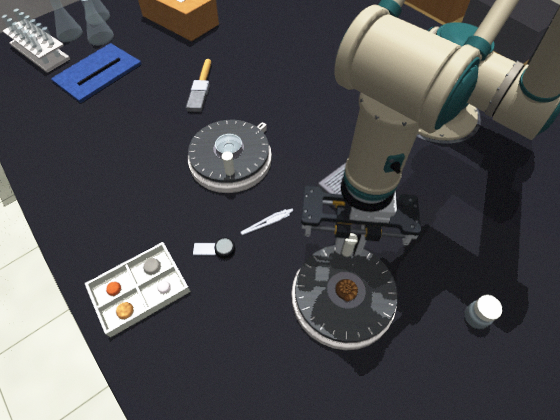

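```bash
python3 - <<'E'
from crank import *
from plant import vision,models,gripper_to
gripper_to(.055); r.hold(.3)
p=list(t.current_ee_pos()); print(r.move_l([p[0],p[1],.2],vel=.1),t.current_wrist_force())
r.move_to([.128,.5,.25],Q)
for n in("top","scene"):
    im=vision.snapshot(n);cv2.imwrite(f"pics/{n}4.png",im[:,:,::-1])
    for th in ("survey_knob","fossil_center","spare_knob"):
        for x in models.mark_of(th,n)[:2]:
            d=np.array(x["at"][:2])-C; print(n,th,x["score"],x["at"],"r %.4f ang-tab %.3f"%(np.hypot(*d),(np.arctan2(d[1],d[0])-TAB)))
a=cv2.imread("pics/top4.png")[120:340,90:470]; cv2.imwrite("pics/top4c.png",cv2.resize(a,None,fx=2,fy=2))
print(t.current_t(),t.current_wrist_force())
E
```

```text
False [ 0.6116997   0.06634506 -0.34581101]
top survey_knob 0.5 [0.5425, -0.1309, 0.0789] r 0.3446 ang-tab 0.744
top survey_knob 0.45 [0.4817, 0.1603, 0.0798] r 0.0759 ang-tab -0.069
top fossil_center 0.65 [0.5372, 0.2119, 0.0484] r 0.0022 ang-tab 1.413
top spare_knob 0.49 [0.5439, -0.1293, 0.08] r 0.3430 ang-tab 0.748
scene survey_knob 0.5 [0.4882, 0.1633, 0.0768] r 0.0693 ang-tab -0.034
scene fossil_center 0.86 [0.5405, 0.2113, 0.0456] r 0.0052 ang-tab 1.840
scene spare_knob 0.48 [0.5462, -0.1259, 0.0796] r 0.3397 ang-tab 0.755
22.875 [-0.43912351  0.04014404 -0.11346332]
```

View pics/top4c.png

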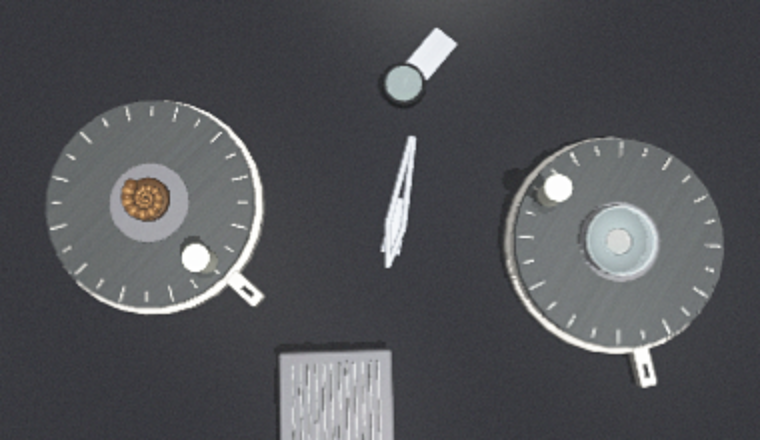

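The knob is back in line with the tab, at about (188,248.5) in the full picture. The fossil is in the middle, the spare knob hasn't moved, and the arm is clear, so I'm handing in.

```bash
python3 -c "
from plant import r
r.hold(.5); r.sign_off()"
```

```text
the job is handed in; nothing more can be done
```

I gripped the fossil turntable's knob and gave the disc one full anticlockwise turn, from about -0.06 rad to the tab. I kept the disc at about 0.5 rad/s, let go, lifted clear and handed in at about 23.4 s. Sign-off gives no verdict.

**Last checks, after letting go:**
- **Knob:** it is back at the pointer tab, 0.03 to 0.07 rad short of it across the two cameras (limit 0.26).
- **Fossil:** it lies 2 to 5 mm from the turning axis (limit 20 mm), at the right height.
- **Other turntable:** its knob is within about 3 mm of where it began, which is within measurement error.
- **Robot:** the arm and gripper are clear of everything. Sideways forces at the wrist stayed under 5 N during the turn, with up to 9 N vertically while gripping.

**Disagreement:** in the last top picture, the network's best match for "survey_knob" was actually the spare knob (score 0.50). Its second match (0.45) was the right one and agreed with the picture.

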